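# File a recipe card in the lever-arch file

## Task

Lift the lever of the recipe file so that its rings spring fully open, thread the loose recipe card on to the two posts so that it lies flat and square on the cards already filed, then press the lever back down, firmly but gently, until it snaps home and stays closed. The rivets are weak: while closing it, never put more than about 30 N on the lever, pressing or squeezing. Leave the other things on the worktop where they are.

Things in the scene. Friction and masses are not known exactly. Their poses are not given: they have to be found in the camera images.
- file: Recipe file, fixed to the worktop: black plastic board 210 (x) x 220 (y) x 8 mm; origin at the centre of its underside, x away from the robot at yaw 0, z up. Two white cards are already filed on it (fixed stack 140 x 60 mm, centre at x -8, y -30, top at z 18). The steel mechanism at its far side is riveted on up to 6 mm higher or lower than the heights told here: unmeasured, feel for it.
- lever_hinge (a point): Nominal middle of the lever's hinge (file frame 80, 20, 42 mm); axis along the file's x; true height within 6 mm. The lever is a flat steel blade 12 mm wide (x), 6 thick. Closed, it runs level along the file's +y; its last 24 mm, 71 to 95 mm from the hinge, is a grey plastic grip 14 mm wide, 7 thick, 38 mm over the worktop at its underside, free beside and below. A stop post stands under it 38 mm from the hinge.
- lever (a joint): Lever angle, rad: 0 shut (on a rigid stop), 1.2 open (grip raised 75 mm and swung inwards, its end 130 mm over the worktop). Spring with a dead centre at 0.035 (3 mm at the grip): below it, held shut (3 N at the grip to lift); above, driven open by itself. Pressing shut takes up to 13 N at the grip, square to the lever, most at 0.3, falling to nothing at the dead centre. The arches turn with it.
- posts_mid (a point): Point midway between the two posts, at the top of the filed cards (file frame 50, -30, 18 mm). The posts are upright, 6 mm thick, 20 mm to either side along the file's y, with pointed tips 28 mm above this point. Behind them two bent wires (the arches) on a shaft 28 mm further in x meet their tips when shut (wire top 35 mm above this point) and tip back to +x when open.
- card: Loose recipe card, rigid white plastic 140 (x) x 60 (y) x 5 mm, thin grey panel on its upper face; lies upper face up, origin at the centre of its underside. Two square through holes, 8.5 mm wide, at x +58, y -20 and +20 mm, near its +x edge, which at the start points away from the robot. Filed, its x axis points along the file's x.
- holes_mid (a point): Point midway between the card's two holes, on its underside (58 mm along +x from the card's origin).
- ring_large: Bystander, to be left alone: steel forming ring, 64 mm wide, 36 high; origin at the centre of its underside. Behind and to the left of it a ladle hangs low from the shelf, at about x 650, y 150 mm from the robot: carry things past on the robot's side of it.
- timer: Bystander, to be left alone: round kitchen timer, 62 mm wide, 54 high; origin at the centre of its underside.
- shaker_back: Bystander, to be left alone: steel shaker with perforated cap, 69 mm wide, 96 high; origin at the centre of its underside.
- shaker_front: Bystander, to be left alone: steel shaker with perforated cap, 69 mm wide, 96 high, like the other but nearer the robot; origin at the centre of its underside.
- bottle: Bystander, to be left alone: upright squeeze bottle, 45 mm wide, 178 high; origin at the centre of its underside.
Mind the look-alikes: they are no part of the job. Of the things that look like the card, take the one that is farthest to the robot's right at the start.

How it is judged:
On the way, in this order (a step that is already met when the one before it is completed fails the run):
1. the lever has been lifted and the rings stand fully open (value of joint lever above 1.1 rad), for 0.2 s.
2. the card lies flat and square on the filed cards with both posts through its holes, the rings still open (horizontal distance between holes_mid and posts_mid below 0.004 m and angle between the x axis of card and the x axis of file, either way round below 0.06 rad and x of card in the frame of file below 0.02 m and z of each of holes_mid, card in the frame of file below 0.022 m and z of card in the frame of file above 0.014 m and angle between card's own z axis and vertical below 0.06 rad and value of joint lever above 0.9 rad), for 0.2 s.
3. the lever is pressed down and home (value of joint lever below 0.025 rad), for 0.2 s.
At the end, for the whole second after the job is handed in: The lever is home (under 0.025 rad) and stays so; the card lies on the filed cards with its holes on the posts (hole midpoint within 4 mm of the posts' midpoint, square within 0.06 rad, flat within 0.06 rad, underside 14 to 22 mm above the file's underside), at rest (horizontal distance between holes_mid and posts_mid below 0.004 m and angle between the x axis of card and the x axis of file, either way round below 0.06 rad and x of card in the frame of file below 0.02 m and z of each of holes_mid, card in the frame of file below 0.022 m and z of card in the frame of file above 0.014 m and angle between card's own z axis and vertical below 0.06 rad and value of joint lever below 0.025 rad and linear speed of card below 0.02 m/s); the robot touches nothing.
It fails at once if with the card over the posts, the lever is loaded (pressed or squeezed) with more than 32 N (contact force between anything else and lever above 32 N and horizontal distance between holes_mid and posts_mid below 0.01 m).
It fails at once if a bystander is moved by more than 30 mm (distance of any of ring_large, timer, shaker_back, shaker_front, bottle from where it was at the start of the episode above 0.03 m).
It also fails if it takes over 72 s, if anything falls off the work surface, if the arm or the gripper's body presses on something with over 40 N, if the wrist force passes 120 N, or if a joint passes its speed limit or range.

## Robot

A 7-joint arm with a two-finger parallel gripper is mounted at the origin on a cart in front of the work surface, level with it; the furniture and walls round the work are solid. World frame = base frame: x ahead of the robot, y to its left, z up, the work surface at z = 0. Lengths are in m, angles in rad, forces in N, time in s.
With the tool pointing down it reaches from about 0.425 to 0.925 m from the base axis. Payload 6.8 kg.
Tool frame: the origin (TCP) lies on the front face of the gripper's body, between the roots of the fingers; the fingertips stand 73 mm ahead of it and the grasp point (between the pads) lies 54 mm ahead of it (bot.finger_overhang is the z of the fingertips in the tool frame, in m); z points along the fingers, y is the line along which they close (so a half turn about z gives the same grasp; the last joint's range is limited). The gripper opens to 85 mm and grips with 20 to 120 N. Pads are 22 mm wide; open, the fingers measure 114 mm over their backs; the gripper's body (76 mm by 85 mm) begins 54 mm behind the grasp point. The pads swing forward as they close: fully open they stand 13 mm farther back than shut.
Start: joints at [1.128, 0.477, 0.022, 1.555, -0.011, 1.109, -0.083], TCP at [0.222, -0.638, 0.304] pointing down, gripper open.
Joint ranges: [-2.96, 2.96], [-0.34, 2.1], [-1.41, 1.46], [0.24, 2.44], [-1.37, 4.51], [0.17, 1.92], [-2.96, 2.96]. Speed limits (rad/s): [2.39, 2.39, 3.14, 3.14, 3.14, 3.14, 3.14].

## Interface

Orientations are given as a unit quaternion [w, x, y, z].
In Python, from station import bot gives the robot as it stands.
- The arm moves only by the tool servo_tool, never from a script. Its argument "motion" is one flat list of numbers, 7 for each row, row after row: the shift along the tool's x, y, z as a fraction of full scale, then the turn, a rotation vector about the tool's x, y, z as a fraction of full scale, then the closure, from 0 (fully open) to 1 (shut). In form: [tx, ty, tz, ax, ay, az, gripper, tx, ty, tz, ax, ay, az, gripper, ...]. A call has 1 to 5 rows; each row shifts and turns the commanded pose from where the row before left it, along the tool's axes as they then stand; what a row does not reach is not made up. Full scale, the value 1, is 0.02 m for a shift and 0.15 rad for a turn. A row lasts 1/8 s, in which the tool goes at most 62.5 mm and 10.7 degrees, less where a joint would pass 70% of its speed; a pose out of reach is approached as far as the arm can. A call with a number of a shift or a turn outside -1 to 1 is refused whole. A call with a gripper value outside its range is refused whole. The fingers move at their own pace and stop on an object; "grip_force" is the grip in N (left out, the last holds). Time passes only in rows, so rows that do not move let the fingers close. It gives the time, the measured TCP pose, the force, the opening and the grip force at its end, in the units of the state.
- bot.get_obs(): the state, without advancing time (a new reading comes with each control period).
- bot.read_camera(name): name is "side" or "top" or "wrist"; returns the picture (420x560x3 uint8, red, green, blue); there is no depth.
- bot.get_calibration(name): a dict with "mtx" (3x3 intrinsics, pixels), "k1" (the pictures are not rectified: a ray, as slopes to the right and down, at radius r is drawn at 1 + k1 r^2 times it, then the intrinsics apply), "rvec" (rotation vector, rad) and "tvec" (3), from world to camera coordinates, as OpenCV has them. Camera axes: x right, y down, z forward; pixel columns grow to the right and rows downward; lengths in m; the calibration is good to about 2 mm. A picture is of the moment at which its call begins: read the wrist's pose just before it. get_calibration takes no time and is no camera call; for the wrist camera it gives the pose at the moment of the call.
- bot.hand_in(): hands the job in; it is judged then, once.
Trained networks look in the newest picture that a camera, given by its name, has taken for a name from the list of things; names that differ only in an ending like _2 or _b are one class to them, and where a whole thing is asked for, a point or a joint stands for the part that bears it (a point fixed in the world has none). Each returns a list of dicts, best first, with "p" (0 to 1); they miss things now and then, are a little off and sometimes report something else, mostly with a low value. They report only what shows in the picture. A call takes as long as a camera call. They do not tell look-alikes from the thing itself.
- bot.boxes_of(camera, name): "uv" ([column, row] in pixels, amid what is visible of it).
The state is a dict: "t": time; "q": joint angles; "joint_vel": joint speeds; "joint_torque": joint torques, N m; "eef_pos": TCP position; "tool_rot": TCP orientation; "contact_force": force on the tool from outside, world axes, zero at the start; "torque": the same for the moment, N m; "gripper_width": opening from 0.0 (shut) to 1.0 (fully open); "grasp_force": force on a finger pad.
Only numpy, scipy, OpenCV 4.12 (cv2) and the standard library are available. Lean on these libraries where they do the work, as an engineer would, in place of code of your own. Each camera call takes 0.05 s, during which the arm holds its last target. There are 200 camera calls.

## Working session

There is one attempt and no reset: what is moved stays moved. The work goes in short steps, Python scripts to look and compute and a tool call to move; the robot and the scene stay as the last step left them, time stands still between calls to the robot, and variables do not carry over. Pictures are saved under pics/ and viewed, at most 10 in all, crops included, and the job is handed in when it is done.

Besides the shell and the picture viewer there is one more tool, called after "Call:" by a JSON object that holds its "op" and its "data", one argument or row to a line. servo_tool: Moves the arm, as the interface text tells. Shift numbers are shares of 0.02 m and turn numbers shares of 0.15 rad, none past 1 either way. Its arguments: {"type":"object","properties":{"motion":{"type":"array","items":{"type":"number","minimum":-1,"maximum":1}},"grip_force":{"type":"number"}},"required":["motion"]}

```bash
mkdir -p pics; ls
cat > h.py <<'E'
import numpy as np, cv2, sys
from scipy.spatial.transform import Rotation as R
from station import bot
def cal(n):
    c=bot.get_calibration(n); return np.array(c['mtx'],float),float(c['k1']),R.from_rotvec(np.ravel(c['rvec'])).as_matrix(),np.ravel(c['tvec'])
def proj(n,P,c=None):
    K,k,Rm,t=c or cal(n); p=np.atleast_2d(P)@Rm.T+t; s=p[:,:2]/p[:,2:]; s=s*(1+k*(s**2).sum(1,keepdims=True)); return s@K[:2,:2].T+K[:2,2]
def unproj(n,uv,z,c=None):
    K,k,Rm,t=c or cal(n); d=cv2.undistortPoints(np.array(uv,float).reshape(-1,1,2),K,np.array([k,0,0,0.])).reshape(-1,2)
    r=np.c_[d,np.ones(len(d))]@Rm; o=-Rm.T@t; return o+r*((z-o[2])/r[:,2])[:,None]
def snap(n,f):
    im=bot.read_camera(n); cv2.imwrite('pics/'+f,im[:,:,::-1]); return im
E
python3 - <<'E'
from h import *
for n in('top','side'):
    snap(n,n+'0.png')
    for o in('file','card','lever_hinge','ring_large','timer','shaker_back','shaker_front','bottle','posts_mid'):
        print(n,o,[(np.round(d['uv']).tolist(),round(d['p'],2),unproj(n,d['uv'],0.01)[0].round(3)[:2].tolist()) for d in bot.boxes_of(n,o)][:4])
print(bot.get_obs())
a=cv2.imread('pics/top0.png');b=cv2.imread('pics/side0.png')
cv2.imwrite('pics/both.png',cv2.resize(np.vstack([a]),(800,600)))
E
```

```text
pics
top file [([260.0, 235.0], 0.64, [0.398, 0.161]), ([332.0, 226.0], 0.61, [0.447, -0.165])]
top card [([140.0, 228.0], 0.61, [0.416, 0.694]), ([254.0, 237.0], 0.59, [0.39, 0.187])]
top lever_hinge [([330.0, 231.0], 0.73, [0.425, -0.156])]
top ring_large [([256.0, 232.0], 0.53, [0.411, 0.176])]
top timer [([252.0, 237.0], 0.73, [0.387, 0.193]), ([317.0, 167.0], 0.44, [0.719, -0.097])]
top shaker_back [([415.0, 197.0], 0.75, [0.589, -0.551]), ([391.0, 178.0], 0.48, [0.676, -0.44])]
top shaker_front [([408.0, 236.0], 0.49, [0.412, -0.514])]
top bottle [([415.0, 197.0], 0.49, [0.592, -0.55])]
top posts_mid [([331.0, 230.0], 0.83, [0.431, -0.161])]
side file [([323.0, 246.0], 0.72, [0.685, -0.091])]
side card [([247.0, 213.0], 0.79, [0.399, 0.163]), ([254.0, 168.0], 0.54, [0.403, 0.648])]
side lever_hinge [([253.0, 261.0], 0.84, [0.442, -0.183])]
side ring_large [([310.0, 221.0], 0.56, [0.65, 0.087])]
side timer [([322.0, 246.0], 0.67, [0.682, -0.093])]
side shaker_back [([328.0, 299.0], 0.67, [0.676, -0.385])]
side shaker_front [([226.0, 318.0], 0.6, [0.383, -0.466]), ([328.0, 299.0]
[... 193 characters left out ...]
rray([ 1.12786888,  0.47697171,  0.02238001,  1.55540316, -0.01150094,
        1.10932493, -0.08308176]), 'joint_vel': array([ 0.00117597,  0.00039705,  0.00021386,  0.00090944,  0.00050697,
        0.00264978, -0.00097123]), 'joint_torque': array([-2.09595601e-04, -5.96326876e+01,  1.60595030e+00, -2.81538051e+01,
        1.24000740e-02,  1.67509366e-03, -1.68688564e-05]), 'eef_pos': array([ 0.22182718, -0.63751556,  0.30392516]), 'tool_rot': array([7.28693906e-06, 9.86017819e-01, 1.66639910e-01, 1.43544967e-05]), 'contact_force': array([-0.33803912,  0.20839496, -0.66034546]), 'torque': array([ 0.03159344,  0.02460421, -0.04832935]), 'grasp_force': 0.0, 'gripper_width': 1.0018364662106896}
```

View pics/both.png

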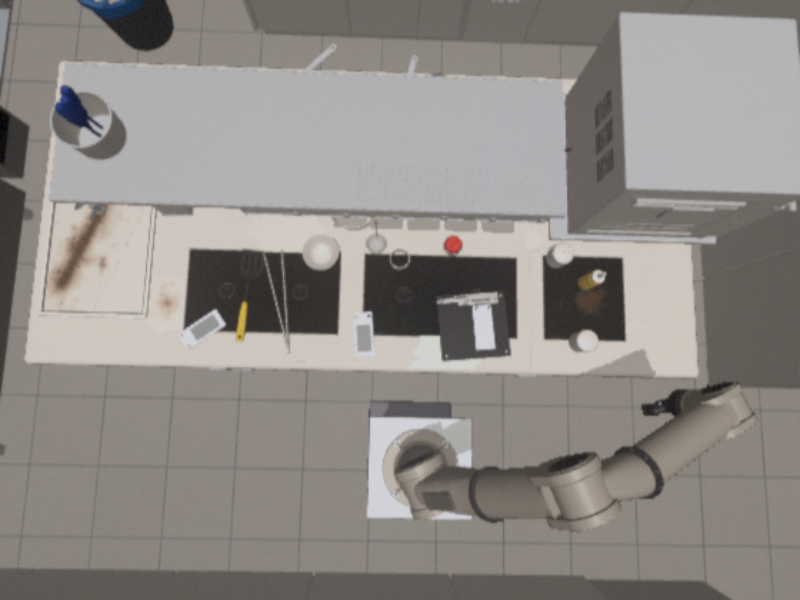

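View pics/side0.png

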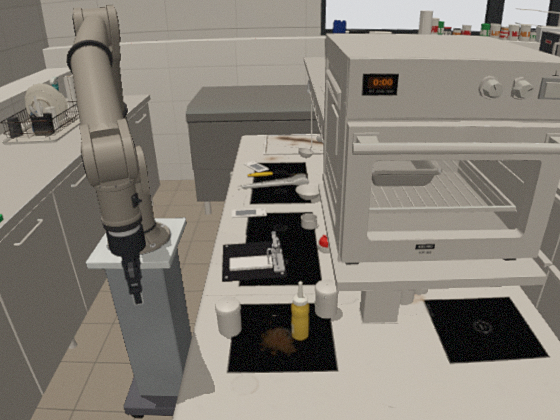

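Call:
{"op": "servo_tool", "data": {
  "motion": [0.94,-1,0,0,0,0,0,0.94,-1,0,0,0,0,0,0.94,-1,0,0,0,0,0,0.94,-1,0,0,0,0,0,0.94,-1,0,0,0,0,0]
}}

```text
t: 1.62
eef_pos: [0.2781, -0.5114, 0.304]
tool_rot: [0.0, 0.986, 0.167, 0.0]
contact_force: [0.1, 0.4, -0.1]
gripper_width: 0.998
grasp_force: 0.0
```

Call:
{"op": "servo_tool", "data": {
  "motion": [0.94,-1,0,0,0,0,0,0.94,-1,0,0,0,0,0,0.94,-1,0,0,0,0,0,0.94,-1,0,0,0,0,0,0.94,-1,0,0,0,0,0]
}}

```text
t: 2.25
eef_pos: [0.334, -0.3861, 0.3041]
tool_rot: [0.0, 0.986, 0.167, 0.0]
contact_force: [-0.5, -0.4, 0.8]
gripper_width: 0.999
grasp_force: 0.0
```

Call:
{"op": "servo_tool", "data": {
  "motion": [0.94,-1,0,0,0,0,0,0.94,-1,0,0,0,0,0,0.94,-1,0,0,0,0,0,0.94,-1,0,0,0,0,0,0.94,-1,0,0,0,0,0]
}}

```text
t: 2.88
eef_pos: [0.3899, -0.2607, 0.3041]
tool_rot: [0.0, 0.986, 0.167, 0.0]
contact_force: [-0.5, 0.3, 0.4]
gripper_width: 0.998
grasp_force: 0.0
```

Call:
{"op": "servo_tool", "data": {
  "motion": [0.94,-1,0,0,0,0,0,0.94,-1,0,0,0,0,0,0.94,-1,0,0,0,0,0,0.94,-1,0,0,0,0,0,0.94,-1,0,0,0,0,0]
}}

```text
t: 3.5
eef_pos: [0.4459, -0.1354, 0.3042]
tool_rot: [0.0, 0.986, 0.167, 0.0]
contact_force: [0.3, 0.0, -0.4]
gripper_width: 1.002
grasp_force: 0.0
```

Call:
{"op": "servo_tool", "data": {
  "motion": [0,0,0,0,0,-1,0,0,0,0,0,0,-1,0,0,0,0,0,0,-1,0,0,0,0,0,0,-1,0,0,0,0,0,0,-1,0]
}}

```text
t: 4.12
eef_pos: [0.4455, -0.1363, 0.3041]
tool_rot: [0.0, 0.855, 0.518, 0.0]
contact_force: [-0.1, -1.3, -0.5]
gripper_width: 0.994
grasp_force: 0.0
```

Call:
{"op": "servo_tool", "data": {
  "motion": [0,0,0,0,0,-1,0,0,0,0,0,0,-1,0,0,0,0,0,0,-1,0,0,0,0,0,0,-1,0,0,0,0,0,0,0,0]
}}

```text
t: 4.75
eef_pos: [0.4455, -0.1363, 0.304]
tool_rot: [0.0, 0.666, 0.746, 0.0]
contact_force: [-0.3, 0.3, -1.0]
gripper_width: 1.002
grasp_force: 0.0
```

Run:
```python
from h import *
s=snap('wrist','w1.png'); c=cal('wrist'); o=bot.get_obs(); print(o['eef_pos'],o['q'],o['contact_force']); print('cam',-c[2].T@c[3], c[2])
for k in('file','lever','posts_mid','card'):
  for d in bot.boxes_of('wrist',k): print(k,d['uv'],d['p'])
```

```text
[ 0.44548564 -0.13628402  0.30400443] [ 0.57083048  0.16181212 -0.44811487  2.01199518  0.08394513  0.98490692
  0.19206729] [-0.56012312  1.20166584  0.20888749]
cam [ 0.43742175 -0.06059815  0.37412754] [[ 9.93768786e-01  1.11460995e-01  2.13994910e-04]
 [ 1.06168780e-01 -9.47165317e-01  3.02664917e-01]
 [ 3.39380215e-02 -3.00756228e-01 -9.53097006e-01]]
file [272.5, 188.9] 0.57
lever [348.1, 148.0] 0.74
posts_mid [272.6, 189.8] 0.67
posts_mid [433.2, 413.2] 0.35
```

View pics/w1.png

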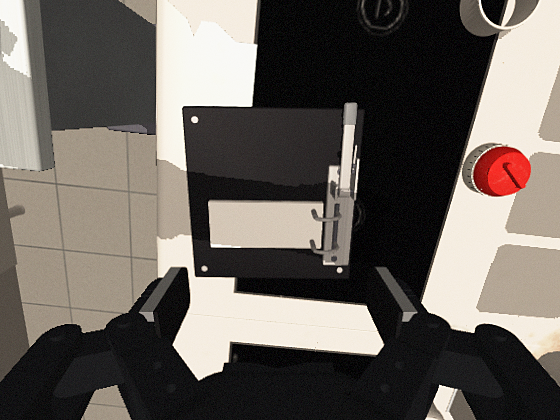

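Run:
```python
from h import *
c=cal('wrist'); g=cv2.imread('pics/w1.png',0)
m=(g>130).astype(np.uint8); m[:195]=0;m[260:]=0;m[:,:200]=0;m[:,322:]=0
ys,xs=np.nonzero(m); m=cv2.morphologyEx(m,cv2.MORPH_OPEN,np.ones((3,3)))
cn=max(cv2.findContours(m,0,1)[0],key=cv2.contourArea)
P=unproj('wrist',cn[:,0],.018,c)[:,:2]
r=cv2.minAreaRect((P*1000).astype(np.float32)); print(r); print(cv2.boxPoints(r)); print(proj('wrist',np.c_[cv2.boxPoints(r)/1000,np.full(4,.018)],c).round())
# board corners z=.008
print(unproj('wrist',[[183,107],[363,108],[350,276],[195,276]],.008,c).round(4))
print('lever end',unproj('wrist',[[345,103],[357,103],[343,126],[356,126]],.045,c).round(4))
cv2.imwrite('pics/w1c.png',cv2.resize(cv2.imread('pics/w1.png')[90:290,170:380],None,fx=3.0,fy=3.0,interpolation=cv2.INTER_CUBIC)[:600])
```

```text
((436.8110046386719, -192.41709899902344), (139.2084503173828, 61.009727478027344), 5.907482624053955)
[[ 364.43677 -169.23807]
 [ 370.71606 -229.9238 ]
 [ 509.18524 -215.59613]
 [ 502.90594 -154.9104 ]]
[[208. 201.]
 [210. 247.]
 [320. 248.]
 [323. 202.]]
[[ 0.3296 -0.065   0.008 ]
 [ 0.5328 -0.0429  0.008 ]
 [ 0.5575 -0.2561  0.008 ]
 [ 0.3502 -0.2797  0.008 ]]
lever end [[ 0.504  -0.0421  0.045 ]
 [ 0.5162 -0.0407  0.045 ]
 [ 0.506  -0.0646  0.045 ]
 [ 0.5194 -0.0631  0.045 ]]
```

View pics/w1c.png

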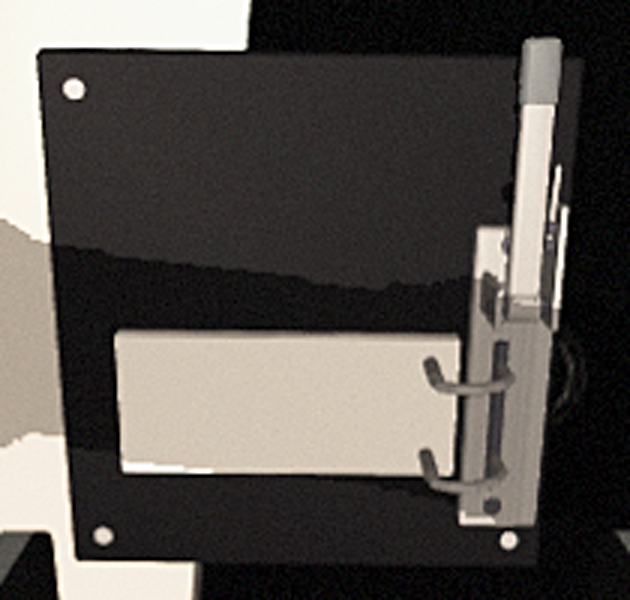

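Call:
{"op": "servo_tool", "data": {
  "motion": [0.97,0.93,0.8,0,0,0,1,0.97,0.93,0.8,0,0,0,1,0.97,0.93,0.8,0,0,0,1,0.97,0.93,0.8,0,0,0,1,0,0,1,0,0,0,1]
}}

```text
t: 5.62
eef_pos: [0.5121, -0.0483, 0.2197]
tool_rot: [0.0, 0.665, 0.747, 0.001]
contact_force: [0.3, 0.1, 0.3]
gripper_width: 0.001
grasp_force: 0.0
```

Call:
{"op": "servo_tool", "data": {
  "motion": [0,0,1,0,0,0,1,0,0,1,0,0,0,1,0,0,1,0,0,0,1,0,0,0.9,0,0,0,1,0,0,0,0,0,0,1]
}}

```text
t: 6.25
eef_pos: [0.5098, -0.0506, 0.1407]
tool_rot: [-0.001, 0.666, 0.746, -0.001]
contact_force: [0.4, 0.3, -0.0]
gripper_width: 0.002
grasp_force: 0.0
```

Call:
{"op": "servo_tool", "data": {
  "motion": [0,0,0.2,0,0,0,1,0,0,0,0,0,0,1]
}}

```text
t: 6.5
eef_pos: [0.5109, -0.0507, 0.1383]
tool_rot: [0.0, 0.666, 0.746, 0.0]
contact_force: [-0.1, -0.2, 0.2]
gripper_width: 0.0
grasp_force: 0.0
```

Run:
```python
from h import *
o=bot.get_obs(); print(o['eef_pos'],o['q'],o['contact_force'],o['gripper_width'])
Y=.104; F=np.array([.4421,-.1617]); d=R.from_euler('z',Y).as_matrix()[:2,:2].T@(o['eef_pos'][:2]-F); print('tcp in file',d)
snap('wrist','w2.png')
```

```text
[ 0.51086916 -0.05068176  0.13826994] [ 0.32136508  0.47919332 -0.42410157  2.04886469  0.30942385  0.67331242
 -0.19064147] [-0.12094856 -0.16819057  0.22825036] 0.000461784143275749
tcp in file [0.07992269 0.10327929]
```

View pics/w2.png

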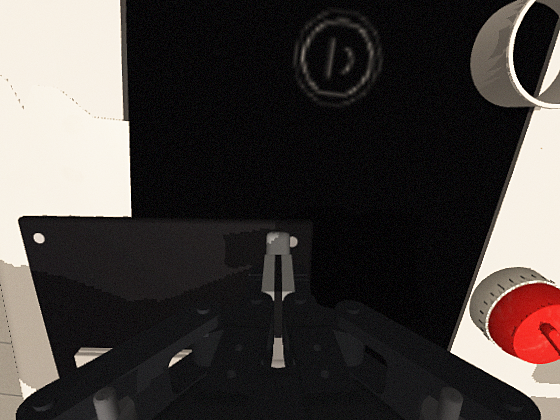

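Call:
{"op": "servo_tool", "data": {
  "motion": [0,0,0.5,0,0,0,1,0,0,0.1,0,0,0,1,0,0,0,0,0,0,1]
}}

```text
t: 6.92
eef_pos: [0.5104, -0.0506, 0.1256]
tool_rot: [-0.0, 0.666, 0.746, -0.0]
contact_force: [-0.2, 0.7, 0.5]
gripper_width: 0.002
grasp_force: 0.0
```

Call:
{"op": "servo_tool", "data": {
  "motion": [0,0,0.1,0,0,0,1,0,0,0,0,0,0,1]
}}

```text
t: 7.18
eef_pos: [0.5106, -0.0507, 0.1239]
tool_rot: [0.0, 0.666, 0.746, 0.0]
contact_force: [0.4, 0.2, -1.2]
gripper_width: -0.003
grasp_force: 0.0
```

Call:
{"op": "servo_tool", "data": {
  "motion": [0,0,0.1,0,0,0,1,0,0,0,0,0,0,1]
}}

```text
t: 7.42
eef_pos: [0.5105, -0.0507, 0.1218]
tool_rot: [-0.0, 0.666, 0.746, -0.0]
contact_force: [0.2, 0.4, 0.6]
gripper_width: -0.001
grasp_force: 0.0
```

Call:
{"op": "servo_tool", "data": {
  "motion": [0,0,0.1,0,0,0,1,0,0,0,0,0,0,1]
}}

```text
t: 7.68
eef_pos: [0.5105, -0.0507, 0.1198]
tool_rot: [-0.0, 0.666, 0.746, -0.0]
contact_force: [0.4, 0.6, 0.5]
gripper_width: 0.004
grasp_force: 0.0
```

Call:
{"op": "servo_tool", "data": {
  "motion": [0,0,0.1,0,0,0,1,0,0,0,0,0,0,1]
}}

```text
t: 7.92
eef_pos: [0.5105, -0.0507, 0.1177]
tool_rot: [-0.0, 0.666, 0.746, -0.0]
contact_force: [0.2, 1.2, 0.6]
gripper_width: 0.0
grasp_force: 0.0
```

Call:
{"op": "servo_tool", "data": {
  "motion": [0,0,0.1,0,0,0,1,0,0,0,0,0,0,1]
}}

```text
t: 8.18
eef_pos: [0.5108, -0.0506, 0.117]
tool_rot: [0.0, 0.666, 0.746, -0.0]
contact_force: [-4.3, -0.7, 14.2]
gripper_width: -0.003
grasp_force: 6.9
```

Call:
{"op": "servo_tool", "data": {
  "motion": [0,0,0.1,0,0,0,1,0,0,0,0,0,0,1]
}}

```text
t: 8.43
eef_pos: [0.5109, -0.0505, 0.1163]
tool_rot: [0.001, 0.666, 0.746, -0.0]
contact_force: [-9.3, 0.2, 29.7]
gripper_width: -0.002
grasp_force: 14.8
```

Call:
{"op": "servo_tool", "data": {
  "motion": [0,0,-1,0,0,0,0.6,0,0,0,0,0,0,0.6,0,0,0.8,0,0,0,0.6,0,0,0.8,0,0,0,0.6,0,0,0.1,0,0,0,0.6],
  "grip_force": 35
}}

```text
t: 9.05
eef_pos: [0.5091, -0.0505, 0.0975]
tool_rot: [-0.002, 0.666, 0.746, -0.001]
contact_force: [0.3, -0.2, -0.4]
gripper_width: 0.399
grasp_force: 0.0
```

Call:
{"op": "servo_tool", "data": {
  "motion": [0,0,0,0,0,0,0.6,0,0,0,0,0,0,1,0,0,0,0,0,0,1,0,0,0,0,0,0,1,0,0,0,0,0,0,1]
}}

```text
t: 9.68
eef_pos: [0.5109, -0.0506, 0.1002]
tool_rot: [0.0, 0.666, 0.746, 0.0]
contact_force: [1.1, 1.0, 0.4]
gripper_width: 0.155
grasp_force: 36.8
```

Pinched (width ≈ 13 mm, 37 N). Follow the arc.

Call:
{"op": "servo_tool", "data": {
  "motion": [-0.05,0,-0.62,0,0,0,1,-0.14,0,-0.61,0,0,0,1,-0.23,0,-0.58,0,0,0,1,-0.31,0,-0.54,0,0,0,1]
}}

```text
t: 10.18
eef_pos: [0.5124, -0.0667, 0.1482]
tool_rot: [0.001, 0.666, 0.746, -0.0]
contact_force: [2.2, -6.7, -0.7]
gripper_width: 0.154
grasp_force: 39.9
```

Call:
{"op": "servo_tool", "data": {
  "motion": [-0.39,0,-0.49,0,0,0,1,-0.46,0,-0.42,0,0,0,1,-0.51,0,-0.35,0,0,0,1,-0.4,0,-0.18,0,0,0,1,0,0,0,0,0,0,1]
}}

```text
t: 10.8
eef_pos: [0.5159, -0.1002, 0.1757]
tool_rot: [-0.0, 0.666, 0.746, -0.0]
contact_force: [-0.5, -0.8, 0.6]
gripper_width: 0.155
grasp_force: 39.2
```

Call:
{"op": "servo_tool", "data": {
  "motion": [0,0,0,0,0,0,0.5,0,0,0,0,0,0,0.5,0,0,-1,0,0,0,0.5,0,0,-1,0,0,0,0.5,0,0,-1,0,0,0,0.5]
}}

```text
t: 11.42
eef_pos: [0.5162, -0.0996, 0.2362]
tool_rot: [-0.0, 0.665, 0.747, -0.0]
contact_force: [0.1, 0.2, -0.3]
gripper_width: 0.503
grasp_force: 0.0
```

Run:
```python
from h import *
o=bot.get_obs(); print(o['eef_pos'],o['q'])
snap('wrist','w3.png'); a=snap('side','s3.png')
w=cv2.imread('pics/w3.png'); s=cv2.resize(a[220:300,210:310,::-1],None,fx=3.5,fy=3.5)
s=np.vstack([s,np.zeros((140,350,3),np.uint8)]); cv2.imwrite('pics/m3.png',np.hstack([cv2.resize(w,(450,338)),s[:338]]))
print([(d['uv'],d['p'],unproj('side',d['uv'],.005)[0]) for d in bot.boxes_of('side','card')])
```

```text
[ 0.51621361 -0.09963312  0.2362496 ] [ 4.62711713e-01  3.52959597e-01 -4.73450835e-01  1.95189477e+00
  2.05185905e-01  8.83489581e-01 -1.78853143e-03]
[([245.2, 214.3], 0.73, array([0.39187338, 0.16398944, 0.005     ])), ([252.7, 167.2], 0.44, array([0.39373172, 0.6711963 , 0.005     ]))]
```

View pics/m3.png

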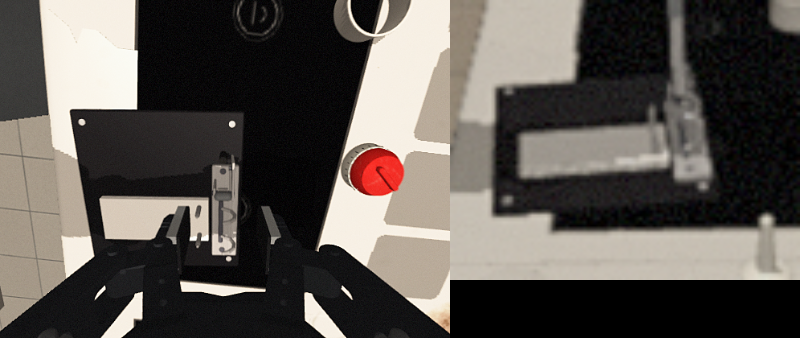

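Call:
{"op": "servo_tool", "data": {
  "motion": [1,-0.2,-0.3,0,0,0,0,1,-0.2,-0.3,0,0,0,0,1,-0.2,-0.3,0,0,0,0,1,-0.3,-0.3,0,0,0,0,1,-0.3,-0.2,0,0,0,0]
}}

```text
t: 12.2
eef_pos: [0.4804, -0.0019, 0.2642]
tool_rot: [0.0, 0.665, 0.746, 0.0]
contact_force: [-0.1, 0.5, 0.8]
gripper_width: 1.002
grasp_force: 0.0
```

Call:
{"op": "servo_tool", "data": {
  "motion": [1,-0.3,-0.2,0,0,0,0,1,-0.3,-0.2,0,0,0,0,1,-0.3,-0.2,0,0,0,0,1,-0.3,-0.2,0,0,0,0,1,-0.3,-0.2,0,0,0,0]
}}

```text
t: 12.82
eef_pos: [0.4392, 0.0936, 0.2839]
tool_rot: [0.0, 0.666, 0.746, -0.0]
contact_force: [-0.2, 0.4, 0.2]
gripper_width: 0.999
grasp_force: 0.0
```

Call:
{"op": "servo_tool", "data": {
  "motion": [1,-0.3,0,0,0,0,0,1,-0.3,0,0,0,0,0,1,-0.3,0,0,0,0,0,1,-0.3,0,0,0,0,0,0,0,0,0,0,0,0]
}}

```text
t: 13.45
eef_pos: [0.406, 0.1708, 0.2839]
tool_rot: [-0.0, 0.665, 0.747, 0.0]
contact_force: [-0.2, -1.0, -0.5]
gripper_width: 0.999
grasp_force: 0.0
```

Call:
{"op": "servo_tool", "data": {
  "motion": [0,0,0,0,0,1,0,0,0,0,0,0,1,0,0,0,0,0,0,1,0,0,0,0,0,0,1,0,0,0,0,0,0,1,0]
}}

```text
t: 14.08
eef_pos: [0.4071, 0.1684, 0.2837]
tool_rot: [0.0, 0.894, 0.448, -0.0]
contact_force: [-0.4, -0.7, -0.2]
gripper_width: 0.997
grasp_force: 0.0
```

Call:
{"op": "servo_tool", "data": {
  "motion": [0,0,0,0,0,1,0,0,0,0,0,0,1,0,0,0,0,0,0,1,0,0,0,0,0,0,1,0,0,0,0,0,0,1,0]
}}

```text
t: 14.7
eef_pos: [0.4071, 0.1684, 0.2837]
tool_rot: [0.0, 0.996, 0.089, -0.0]
contact_force: [-0.3, -0.7, 0.5]
gripper_width: 0.999
grasp_force: 0.0
```

Run:
```python
from h import *
o=bot.get_obs(); print(o['eef_pos'],o['q'],R.from_quat(np.roll(o['tool_rot'],-1)).as_matrix().round(3))
snap('wrist','w4.png')
print([(d['uv'],d['p'],unproj('wrist',d['uv'],.005)[0]) for d in bot.boxes_of('wrist','card')])
```

```text
[0.40710495 0.16836921 0.28365303] [-0.06555073  0.14867845 -0.50636336  2.08349093  0.09014594  0.93015205
 -2.013488  ] [[ 0.984  0.178 -0.   ]
 [ 0.178 -0.984 -0.   ]
 [-0.     0.    -1.   ]]
[([260.2, 178.7], 0.6, array([0.40972311, 0.18804244, 0.005     ]))]
```

View pics/w4.png

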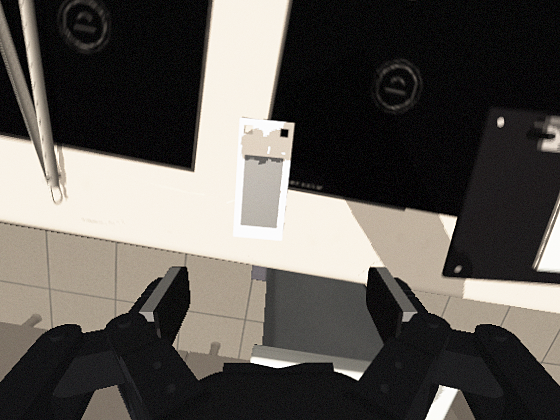

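Run:
```python
from h import *
g=cv2.imread('pics/w4.png',0)[110:250,225:305]
print([int(x) for x in g[60]]); 
h=cv2.createCLAHE(4,(4,4)).apply(g)
z=np.hstack([cv2.resize(i,None,fx=4.25,fy=4.25,interpolation=cv2.INTER_CUBIC) for i in(g,h)])
cv2.imwrite('pics/w4c.png',z)
```

```text
[243, 242, 243, 243, 244, 243, 243, 244, 242, 243, 242, 247, 251, 251, 252, 252, 252, 254, 247, 202, 184, 191, 191, 186, 190, 191, 189, 188, 190, 185, 188, 189, 187, 192, 186, 187, 192, 189, 189, 188, 189, 182, 188, 192, 189, 191, 186, 189, 183, 187, 190, 190, 188, 187, 185, 186, 174, 250, 255, 252, 251, 252, 255, 255, 180, 14, 0, 6, 2, 0, 8, 4, 4, 8, 11, 8, 9, 15, 16, 5]
```

View pics/w4c.png

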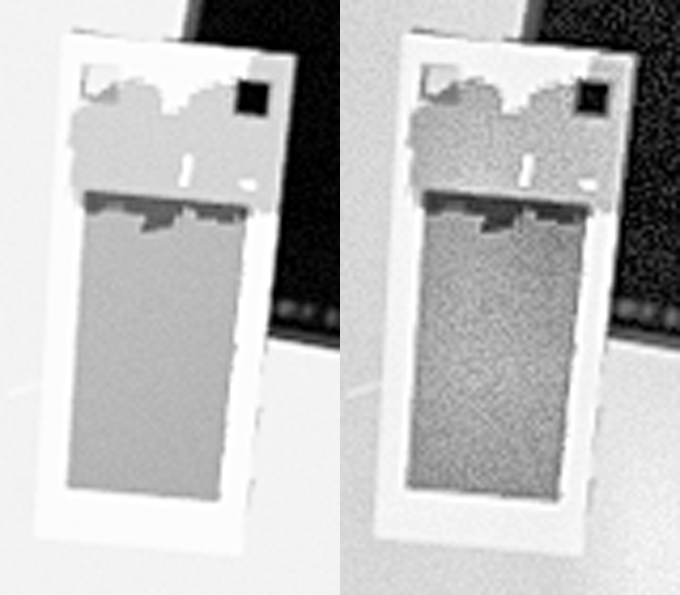

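Run:
```python
from h import *
uv=np.array([[64,32],[297,55],[242,553],[36,540],[252,98],[98,82]])/4.25+[225,110]
P=unproj('wrist',uv,.005)[:,:2]; print(P.round(4))
L=np.array([[70,30],[70,-30],[-70,-30],[-70,30],[58,-20],[58,20]])/1e3
A=L-L.mean(0);B=P-P.mean(0); th=np.arctan2((A[:,0]*B[:,1]-A[:,1]*B[:,0]).sum(),(A*B).sum()); 
M=np.array([[np.cos(th),-np.sin(th)],[np.sin(th),np.cos(th)]]); t=P.mean(0)-M@L.mean(0); print('card',t,th,'res mm',((P-(L@M.T+t))*1e3).round(1).tolist())
o=bot.get_obs(); Rt=R.from_quat(np.roll(o['tool_rot'],-1)).as_matrix(); print('yaw',np.arctan2(Rt[1,0],Rt[0,0]), 'tool delta to card', Rt.T@(np.r_[t,0.2]-o['eef_pos']))
print(unproj('wrist',[[63,190]],0.0))
```

```text
[[0.4726 0.2209]
 [0.4779 0.161 ]
 [0.3389 0.149 ]
 [0.332  0.2083]
 [0.4652 0.1704]
 [0.4619 0.2104]]
card [0.405479   0.18490326] 0.09065755788651625 res mm [[0.1, -0.2], [-0.0, -0.4], [0.4, 0.3], [-1.0, -0.2], [0.1, 0.1], [0.4, 0.3]]
yaw 0.18272544380295547 tool delta to card [ 0.00138715 -0.01643443  0.08369576]
[[0.35238727 0.41834548 0.        ]]
```

Call:
{"op": "servo_tool", "data": {
  "motion": [0,0,0.4,0,0,0.61,0.2,0,-0.83,1,0,0,0,0.2,0,0,1,0,0,0,0.2,0,0,1,0,0,0,0.2,0,0,1,0,0,0,0.2]
}}

```text
t: 15.42
eef_pos: [0.4056, 0.1853, 0.1951]
tool_rot: [0.0, 0.999, 0.048, 0.0]
contact_force: [-0.5, -0.3, -0.3]
gripper_width: 0.798
grasp_force: 0.0
```

Call:
{"op": "servo_tool", "data": {
  "motion": [0,0,1,0,0,0,0.2,0,0,1,0,0,0,0.2,0,0,1,0,0,0,0.2,0,0,1,0,0,0,0.2,0,0,0,0,0,0,0.2]
}}

```text
t: 16.05
eef_pos: [0.4048, 0.185, 0.1147]
tool_rot: [0.001, 0.999, 0.048, -0.001]
contact_force: [0.6, 0.4, -0.2]
gripper_width: 0.802
grasp_force: 0.0
```

Run:
```python
from h import *
o=bot.get_obs(); print(o['eef_pos'],o['q'],o['contact_force']); Rt=R.from_quat(np.roll(o['tool_rot'],-1)).as_matrix(); print('yaw',np.arctan2(Rt[1,0],Rt[0,0]),Rt.T@(np.array([.4055,.1849,.07])-o['eef_pos']))
snap('wrist','w5.png')
```

```text
[0.40479585 0.18496634 0.11471944] [-0.21928517  0.43898924 -0.41335105  2.21101588  0.33104234  0.55203358
 -2.35768802] [ 0.58793584  0.40253328 -0.18987424]
yaw 0.09552914986935787 [8.14473020e-04 8.15267804e-05 4.47175381e-02]
```

View pics/w5.png

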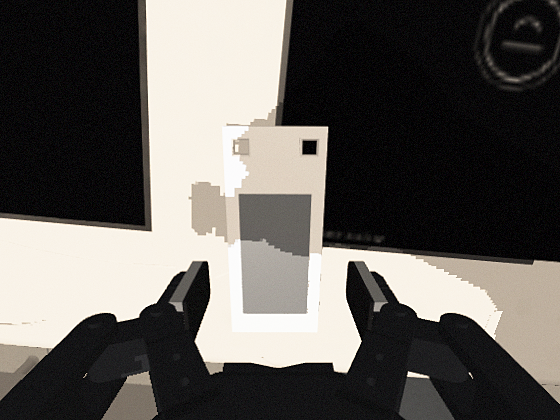

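Call:
{"op": "servo_tool", "data": {
  "motion": [0,0,1,0,0,0,0.2,0,0,1,0,0,0,0.2,0,0,0,0,0,0,0.2]
}}

```text
t: 16.48
eef_pos: [0.4053, 0.1855, 0.0757]
tool_rot: [0.0, 0.999, 0.047, -0.0]
contact_force: [-0.2, 0.9, -0.5]
gripper_width: 0.8
grasp_force: 0.0
```

Call:
{"op": "servo_tool", "data": {
  "motion": [0,0,0.2,0,0,0,0.2,0,0,0,0,0,0,0.2]
}}

```text
t: 16.73
eef_pos: [0.4058, 0.1858, 0.0723]
tool_rot: [-0.0, 0.999, 0.047, 0.001]
contact_force: [-0.3, 1.5, 1.0]
gripper_width: 0.797
grasp_force: 0.0
```

Call:
{"op": "servo_tool", "data": {
  "motion": [0,0,0.15,0,0,0,0.2,0,0,0,0,0,0,0.2]
}}

```text
t: 16.98
eef_pos: [0.4054, 0.1857, 0.0687]
tool_rot: [0.0, 0.999, 0.047, 0.0]
contact_force: [0.9, -1.0, 0.3]
gripper_width: 0.8
grasp_force: 0.0
```

Call:
{"op": "servo_tool", "data": {
  "motion": [0,0,0.1,0,0,0,0.2,0,0,0,0,0,0,0.2]
}}

```text
t: 17.23
eef_pos: [0.4053, 0.1857, 0.0666]
tool_rot: [0.0, 0.999, 0.047, -0.0]
contact_force: [-0.3, -0.2, -0.2]
gripper_width: 0.802
grasp_force: 0.0
```

Call:
{"op": "servo_tool", "data": {
  "motion": [0,0,0.1,0,0,0,0.2,0,0,0,0,0,0,0.2]
}}

```text
t: 17.48
eef_pos: [0.4055, 0.1858, 0.0653]
tool_rot: [0.0, 0.999, 0.047, 0.0]
contact_force: [-3.0, -0.7, 13.4]
gripper_width: 0.799
grasp_force: 6.4
```

Call:
{"op": "servo_tool", "data": {
  "motion": [0,0,-0.26,0,0,0,0.2,0,0,0,0,0,0,0.2,0,0,0,0,0,0,1,0,0,0,0,0,0,1,0,0,0,0,0,0,1],
  "grip_force": 45
}}

```text
t: 18.1
eef_pos: [0.4055, 0.1858, 0.0704]
tool_rot: [0.0, 0.999, 0.047, 0.0]
contact_force: [-2.4, -0.4, 12.4]
gripper_width: 0.681
grasp_force: 45.1
```

Call:
{"op": "servo_tool", "data": {
  "motion": [0,0,0,0,0,0,1,0,0,-0.5,0,0,0,1,0,0,-1,0,0,0,1,0,0,-1,0,0,0,1,0,0,0,0,0,0,1]
}}

```text
t: 18.73
eef_pos: [0.4061, 0.186, 0.121]
tool_rot: [-0.001, 0.999, 0.046, 0.001]
contact_force: [-0.7, -0.4, -1.0]
gripper_width: 0.672
grasp_force: 48.1
```

Run:
```python
from h import *
o=bot.get_obs(); print(o['eef_pos'],o['q'][6],o['contact_force'],o['gripper_width']); Rt=R.from_quat(np.roll(o['tool_rot'],-1)).as_matrix(); print('yaw',np.arctan2(Rt[1,0],Rt[0,0]))
snap('wrist','w6.png')
```

```text
[0.40610689 0.18598642 0.12098832] -2.3571008753211395 [-0.67712417 -0.36204647 -0.99600768] 0.6723508737794878
yaw 0.09284317207175523
```

View pics/w6.png

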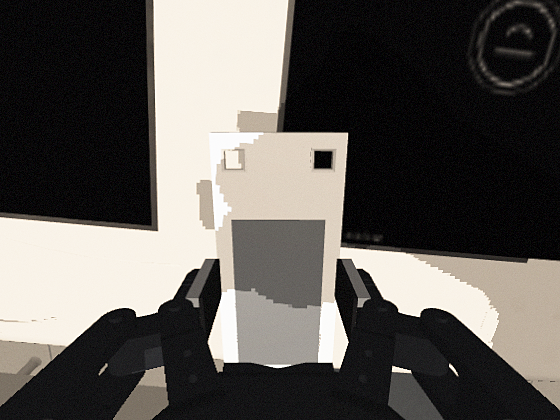

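Call:
{"op": "servo_tool", "data": {
  "motion": [0.16,0.95,-1,0,0,0,1,0.16,0.95,-1,0,0,0,1,0.16,0.95,-1,0,0,0,1,0.16,0.95,-1,0,0,0,1,0.16,0.95,-1,0,0,0,1]
}}

```text
t: 19.4
eef_pos: [0.4298, 0.0917, 0.2195]
tool_rot: [0.0, 0.999, 0.047, -0.001]
contact_force: [-0.0, -0.4, -0.5]
gripper_width: 0.672
grasp_force: 48.4
```

Call:
{"op": "servo_tool", "data": {
  "motion": [0.16,0.95,-0.2,0,0,0,1,0.16,0.95,0,0,0,0,1,0.16,0.95,0,0,0,0,1,0.16,0.95,0,0,0,0,1,0.16,0.95,0,0,0,0,1]
}}

```text
t: 20.02
eef_pos: [0.4545, -0.0012, 0.2228]
tool_rot: [0.0, 0.999, 0.047, -0.001]
contact_force: [-0.2, 1.2, -0.6]
gripper_width: 0.669
grasp_force: 48.4
```

Call:
{"op": "servo_tool", "data": {
  "motion": [-0.36,0.95,0,0,0,0,1,-0.36,0.95,0,0,0,0,1,-0.36,0.95,0,0,0,0,1,-0.36,0.95,0,0,0,0,1,-0.36,0.95,0,0,0,0,1]
}}

```text
t: 20.65
eef_pos: [0.4272, -0.0991, 0.2228]
tool_rot: [-0.0, 0.999, 0.047, -0.001]
contact_force: [0.1, -0.5, -0.5]
gripper_width: 0.672
grasp_force: 48.4
```

Call:
{"op": "servo_tool", "data": {
  "motion": [-0.36,0.95,0,0,0,0,1,-0.36,0.95,0,0,0,0,1,-0.36,0.95,0,0,0,0,1,-0.36,0.95,0,0,0,0,1,-0.36,0.95,0,0,0,0,1]
}}

```text
t: 21.28
eef_pos: [0.4002, -0.1969, 0.2228]
tool_rot: [-0.0, 0.999, 0.047, -0.001]
contact_force: [0.8, 1.0, -1.0]
gripper_width: 0.674
grasp_force: 48.4
```

Call:
{"op": "servo_tool", "data": {
  "motion": [0,0,1,0,0,0,1,0,0,1,0,0,0,1,0,0,1,0,0,0,1,0,0,1,0,0,0,1,0,0,0,0,0,0,1]
}}

```text
t: 21.9
eef_pos: [0.3996, -0.1958, 0.142]
tool_rot: [-0.001, 0.999, 0.047, -0.002]
contact_force: [-0.9, 1.1, 0.0]
gripper_width: 0.674
grasp_force: 48.4
```

Run:
```python
from h import *
o=bot.get_obs(); print(o['eef_pos'],o['q'],o['gripper_width']); Rt=R.from_quat(np.roll(o['tool_rot'],-1)).as_matrix(); print('yaw',np.arctan2(Rt[1,0],Rt[0,0]))
im=snap('wrist','w7.png'); c=cal('wrist'); import pickle; pickle.dump((c,o),open('w7.pkl','wb'))
Y=.104;F=np.array([.4421,-.1617]);M=R.from_euler('z',Y).as_matrix()
f=lambda x,y,z: np.r_[F,0]+M@[x,y,z]
print('posts base/tip px',proj('wrist',[f(.05,-.01,.018),f(.05,-.01,.046),f(.05,-.05,.018),f(.05,-.05,.046)],c).round().tolist())
print('stack far edge',proj('wrist',[f(.062,0,.018),f(.062,-.06,.018)],c).round().tolist())
g=cv2.cvtColor(im,cv2.COLOR_RGB2GRAY)
sub=cv2.resize(g[60:300,170:400],None,fx=.5,fy=.5,interpolation=cv2.INTER_AREA)
for i,r in enumerate(sub): print(f'{60+2*i:3d}',''.join('0123456789ABCDEF'[v>>4] for v in r))
```

```text
[ 0.39955049 -0.19579367  0.14201848] [ 0.54557269  0.36767559 -0.26926829  2.20524217  0.17134293  0.59235835
 -1.32668844] 0.6739767460996642
yaw 0.09362427280561991
posts base/tip px [[241.0, 83.0], [234.0, 78.0], [308.0, 82.0], [314.0, 77.0]]
stack far edge [[223.0, 61.0], [326.0, 60.0]]
 60 1122211212211112222212111214FFFFFFFFFFFFFFFFFFFFFFFFFFFDDDDDDDDDDDDDDDDDDDDDDDE701111111111112221222222222222222222
 62 1112111121112122221211221215FFFFFFFFFFFFFFFFFFFFFFFFFFFDDDDDDDDDDDDDDDDDDDDDDDD711111111111111111111222122222222222
 64 2121212112112112212211111214FFFFFFFFFFFFFFFFFFFFFFFFFFFDDDDDDDDDDDDDDDDDDDDDDDD611111111111111111111222222222222222
 66 2121111211222222222112112112FFFFFFFFFFFFFFFFFFFFFFFFFFFDDDDDDDDDDDDDDDDDDDDDDDD611111111111111111111111111122222222
 68 2121212211222122121222112122FFFFFFFFFFFFFFFFFFFFFFFFFFEDDDDDDDDDDDDDDDDDDDDDDDD611111111111111111111111111111222122
 70 1211112111221222221222211221FFFFFFFFEDDEEFFFFFFFFFFFFDDDDDDDDDDDDDDDDDDDBACDDDD611111111111111111111111111111112222
 72 1112211122122211221121122220FFFFC879CDDDDFFFFFFFFFFFFDDDDDDDDDDDDDDDDDD7577BDDD5111
[... 12892 characters left out ...]
61100000004DEFFFFC9A99666656666656666665666656666666666666656DCDCCD600010001055555621111101DFFFFFFFF
290 11211111146555650010000005FFFFFFBAAAA666666666666666666666666666566566665657DDCCCD600010000036555650111112FFFFFFFFF
292 12111111256555620100000003FFFFFFDAAAA666565656666666566665666665666666666667DCCCCD400000000116555562111113FFFFFFFFF
294 11111110465555501110001004FFFFFFD9AAA666666656666666666666666666655666666658DDCCDD400001000004655555011114FFFFFFFFF
296 11111112555555301010100107FFFFFFD9AAA666666665666665666666666666666666666668DCCCCD601010000001555555211111CFFFFFFFF
298 93111111599999311000000009FFFFFFE9AAA656665666566666656666666666665666666668DCCDCD900000100011A999962111104CFFFFFFF
```

```bash
cat > fit.py <<'E'
from h import *; import pickle
from scipy.optimize import least_squares
c,o=pickle.load(open('w7.pkl','rb')); g=cv2.imread('pics/w7.png',0)
Rt=R.from_quat(np.roll(o['tool_rot'],-1)).as_matrix(); tcp=o['eef_pos']; print('tool x,z axes',Rt[:,0].round(4),Rt[:,2].round(4))
rows=np.arange(62,130,4); L=[];Rr=[]
for r in rows:
    p=cv2.GaussianBlur(g,(3,3),0)[r].astype(float); l=next(x for x in range(222,240) if p[x]>120); L.append(l-(p[l]-120)/(p[l]-p[l-1]))
    q=next(x for x in range(335,315,-1) if p[x]>110); Rr.append(q+(p[q]-110)/(p[q]-p[q+1]))
PL=unproj('wrist',np.c_[L,rows],.018,c)[:,:2];PR=unproj('wrist',np.c_[Rr,rows],.018,c)[:,:2]
fl=np.polyfit(PL[:,0],PL[:,1],1);fr=np.polyfit(PR[:,0],PR[:,1],1);print('yaws',fl[0],fr[0],'width',(np.polyval(fl,.48)-np.polyval(fr,.48))*np.cos(.104))
a=np.linspace(0,6.283,25)
def blob(x0,x1):
    m=np.zeros_like(g);m[68:90,x0:x1]=g[68:90,x0:x1]<0xB8; m=cv2.morphologyEx(m,cv2.MORPH_CLOSE,np.ones((5,5)));n,lb,st,ce=cv2.connectedComponentsWithStats(m);i=1+st[1:,4].argmax();print(st[i],ce[i]);return st[i]
bl,br=blob(230,252),blob(300,326)
def model(x,y):
    P=np.vstack([np.c_[x+.003*np.cos(a),y+.003*np.sin(a),np.full(25,z)] for z in(.018,.040)]+[[[x,y,.046]]]); p=proj('wrist',P,c); return np.r_[p.min(0),p.max(0)]
for b in(bl,br):
    obs=np.r_[b[0],b[1],b[0]+b[2],b[1]+b[3]]-.5
    s=least_squares(lambda v:model(*v)-obs,[.495,-.18]); print('post',s.x.round(4),'res px',s.fun.round(1))
Y=(fl[0]+fr[0])/2
mid_y=lambda x:(np.polyval(fl,x)+np.polyval(fr,x))/2
print('stack midline y at x=.4946:',mid_y(.4946))
H=unproj('wrist',[[233.7,160],[323.5,160],[208.8,133],[349,133]],tcp[2]-.0654,c)[:,:2];print('holes/corners',H.round(4),'yaw',np.arctan2(H[0,0]-H[1,0],H[0,1]-H[1,1])*-1,np.linalg.norm(H[0]-H[1]),np.linalg.norm(H[2]-H[3]))
hm=H[:2].mean(0); print('hm',hm,'from edge',H[2:].mean(0)); print('hm in tool',Rt.T[:2,:2]@(hm-tcp[:2]),'tcp',tcp)
E
python3 fit.py
```

```text
tool x,z axes [ 0.9956  0.0935 -0.0042] [-0.0044  0.0018 -1.    ]
yaws 0.10243169959531269 0.10138871357013166 width 0.06021608599824666
[233  72  15  15 162] [240.37037037  78.92592593]
[306  71  16  16 179] [313.74301676  78.43575419]
post [ 0.4939 -0.1676] res px [-0.2 -0.3  0.2  0.4]
post [ 0.4979 -0.2077] res px [ 0.5  0.1 -0.4 -0.1]
stack midline y at x=.4946: -0.18780839024002283
holes/corners [[ 0.4564 -0.1724]
 [ 0.4602 -0.2121]
 [ 0.4671 -0.161 ]
 [ 0.4728 -0.2214]] yaw 0.09473235148737696 0.03983809506402609 0.06065794566034234
hm [ 0.45828261 -0.19222688] from edge [ 0.46991857 -0.19124012]
hm in tool [0.05880783 0.00193902] tcp [ 0.39955049 -0.19579367  0.14201848]
```

Call:
{"op": "servo_tool", "data": {
  "motion": [0.95,-0.01,0,0,0,-0.05,1,0.95,-0.02,0,0,0,0,1,0,0,0,0,0,0,1,0,0,0,0,0,0,1]
}}

```text
t: 22.45
eef_pos: [0.4386, -0.192, 0.1439]
tool_rot: [-0.0, 0.999, 0.051, -0.0]
contact_force: [-0.1, 0.0, -1.8]
gripper_width: 0.67
grasp_force: 48.4
```

Run:
```python
from h import *
o=bot.get_obs(); Rt=R.from_quat(np.roll(o['tool_rot'],-1)).as_matrix(); print(o['eef_pos'],'yaw',np.arctan2(Rt[1,0],Rt[0,0]),Rt[:,2]); print('to go tool mm',1e3*Rt.T@(np.array([.4372,-.1917,.0884])-o['eef_pos']))
im=snap('wrist','w8.png'); c=cal('wrist'); g=cv2.cvtColor(im,cv2.COLOR_RGB2GRAY)
P=lambda x,y,z:[x,y,z]
print('posts base,tip',proj('wrist',[[.4939,-.1676,.018],[.4939,-.1676,.046],[.4979,-.2077,.018],[.4979,-.2077,.046]],c).round(1).tolist())
for (x0,x1) in((214,254),(304,344)):
  for r in range(144,176,2): print(r,''.join('0123456789ABCDEF'[v>>4] for v in g[r,x0:x1]))
```

```text
[ 0.43861725 -0.19197453  0.14390034] yaw 0.10105434566719826 [-4.72652722e-04  7.31112368e-07 -9.99999888e-01]
to go tool mm [-1.35622797 -0.41341866 55.50100669]
posts base,tip [[245.8, 146.9], [240.7, 152.3], [309.9, 147.1], [315.0, 152.5]]
144 FFFFFFFFFFFFFFFFFFFFFFFFFFFEDDDDDDDDDDDD
146 FFFFFFFFFFFFFFFFFFFFFFFFFFFEDDDDDDDDDDDD
148 FFFFFFFFFFFFFFFFFFFFFFFFFFFECCCDDDDDDDDD
150 FFFFFFFFDDEA87DEDFFFFFFFEDEA8ABDDDDDDDDD
152 FFFFFFFFFD8311102FFFFFFC55668ABDDDDDDDDD
154 FFFFFFFFED8322110FFFFFF948999BBCDDDDDDDC
156 FFFFFFFFCC9311220FFFFFFC57889ABBDDDDDDDD
158 FFFFFFFFEEA321210FFFFFFFFB5359BDDDDCDDDD
160 FFFFFFFFFF9321210FFFFFFFFFFDDBADDDDDDDCD
162 FFFFFFFFFFB422210FFFFFFFFFEDCBBDDDDDDDDD
164 FFFFFFFFFFB422210FFFFFFFFFEDDAADDDDDDDDD
166 FFFFFFFFFFA421210BFFFFFFFFEDDBADDDDDDDDD
168 FFFFFFFFFFB6555448DEDDDDEEBAAAACDDDDDDCD
170 FFFFFFFFFFEFFFFFFFFEFEEFFFDBCCACDDDDDDDD
172 FFFFFFFFFFFFFFFFFFFFFFFFFECCCCCDDDDDDDDD
174 FFFFFFFFFFFFFFFFFFFFFFFFFECDDDDDDDDDDDDD
144 DDDDDDDDDDDDDDDDDDDDDDDDDDDDDDDDDDDDDDDD
146 DDDDDDDDDDDCDDDDDDDDDDDDDDDDDDDDDDDDDDDD
148 DDDDDDBDDCCCCCDCCCCCCDCCCCDDCCDCCDDDDDDD
150 DDDDDDBDCB9899AAA9AAA899898999AACDDDDDDD
152 DDDDDDCDBB7665ADDDDED40000025ABADDDDDDDD
154 DDDDDDCDCB99856DDDDED40111135BBADDDDDDDD
156 DDDDDDBDCC9874BDDDDEA20111056BABDDDDCDDD
158 DDDDDDBDB9467CDDDDDEA21101047BBBDDDDDDDD
160 DDDDDDDCBBDDDDDDDDDE821111057ABCDDDDDDDD
162 DDDDDDDDBBDDDDDDDDDE711110068BBCDDDDDDDD
164 DDDDDDDDBBDDDDDDDDDE610111168AACDDDDDDDD
166 DDDDDDDCBCDDDDDDDDDE400111159BACDDDDDDDD
168 DDDDDDDCBBAAAAAAAAAB645554459AADDDDDDDDD
170 DDDDDDDCBBCCCCCCCCCCCCCCCCCBBABDDDDDDDDD
172 DDDDDDDCCDCCCCCCCCCCCCCCCCCCCCCDDDDDDDDD
174 DDDDDDDDCDDDDDDDDDDDDDDDDDDDDDDDDDDDDDDD
```

Call:
{"op": "servo_tool", "data": {
  "motion": [-0.07,-0.02,0.5,0,0,0,1,0,0,0.5,0,0,0,1,0,0,0,0,0,0,1,0,0,0,0,0,0,1]
}}

```text
t: 23.0
eef_pos: [0.4372, -0.1918, 0.1237]
tool_rot: [-0.0, 0.999, 0.05, -0.0]
contact_force: [0.5, 0.7, -0.2]
gripper_width: 0.668
grasp_force: 48.4
```

```bash
cat > st.py <<'E'
from h import *
o=bot.get_obs(); Rt=R.from_quat(np.roll(o['tool_rot'],-1)).as_matrix(); print(o['eef_pos'],'yaw',np.arctan2(Rt[1,0],Rt[0,0]),Rt[:2,2],o['contact_force']); print('to go tool mm',1e3*Rt.T@(np.array([.4372,-.1917,.0884])-o['eef_pos']))
E
python3 st.py
python3 - <<'E'
from h import *
im=snap('wrist','w9.png'); g=cv2.cvtColor(im,cv2.COLOR_RGB2GRAY)
for (x0,x1) in((214,254),(304,344)):
  for r in range(146,174,2): print(r,''.join('0123456789ABCDEF'[v>>4] for v in g[r,x0:x1]))
E
```

```text
[ 0.43720903 -0.19181915  0.12374171] yaw 0.10072532390664428 [-0.00034381  0.00016237] [ 0.51240505  0.68640582 -0.20764386]
to go tool mm [ 1.45123877e-02 -1.12524917e-01  3.53417305e+01]
146 FFFFFFFFFFFFFFFFFFFFFFFFFFFECDDDCDDDDDCD
148 FFFFFFFFFFFFFFFFFFFFFFFFFFFECCDDDDDDDDDD
150 FFFFFFFFFEEDFFFFEEEEEEEEEEEA8ABDDDDDDDDD
152 FFFFFFFFFC61FFFFECDDA76676688ABDDDDDDCDD
154 FFFFFFFFDB81FFFFEDC8567767768ACCDDDDDDDD
156 FFFFFFFFEC81FFFFFFA6AEFFE9668ACCDDDDDDDD
158 FFFFFFFFCD91FFFFFFF8CEFFFB767ABDDCDDDDDD
160 FFFFFFFFEE91EFFFFFFE79CC96657ABDDDDDDDDD
162 FFFFFFFFFFA3AFFFFFFEDCA988ADDBADDDDDDDCD
164 FFFFFFFFFFA29FFFFFFECDDDDDDDDABCDDDDDDDD
166 FFFFFFFFFFB34FFFFFFEDDDDDDDDDAADDDDDDDDD
168 FFFFFFFFFFC66CEEDDEBAAAAAAAAAAACDDDDDDDD
170 FFFFFFFFFEDEFFEFEEFEFFFFFFDBCCACDDDDDDDD
172 FFFFFFFFFFFFFFFFFFFFFFFFFECCCCCCDDDDDDDD
146 DDDDDDDDDDDDDDDDDDDDDDDDDDDDDDDDDCDDDDDD
148 DDDDDDADDCCCDCCCCCCCCCCDDCCDCCDCDDDDDDDC
150 DDDDDDBDCB98999999AAAAA9AAA999AACDDDDDDD
152 DDDDDDBDBC666666667CDDDDDED449BADDDDDDDD
154 DDDDDDDDBB6566676665BDDDDD935BBADDDDDDDD
156 DDDDDDBDCC64568999757DDDDE945AABDDDDDDDD
158 DDDDDDDCBA5457899984BDDDDE846AABDDDDDDDD
160 DDDDDDDDBB733467755ADDDDDD647AACDDDDDDDD
162 DDDDDDDDBBEDA988ABDDDDDDDD458BBCDDDDDDDD
164 DDDDDDDDBBDDDDDDDDDDDDDDDD358BACDDDDDDDD
166 DDDCDCDCBCDDDDDDDDDDDDDDED459AADDDDDDDDD
168 DDDDDDDCCBAAAAAABAAAAAAAAC559AADDDDDDDDD
170 DDDDDDDCBBBCBCCCCCCCCBBCCBBBBBBDDDDDDDDD
172 DDDDDDDCCCCCCCDCCCCCCCCCDCDCCCCDDDDDDDDD
```

Call:
{"op": "servo_tool", "data": {
  "motion": [0,0,0.25,0,0,0,1,0,0,0.25,0,0,0,1,0,0,0,0,0,0,1]
}}

```text
t: 23.42
eef_pos: [0.437, -0.1917, 0.1134]
tool_rot: [-0.0, 0.999, 0.05, -0.0]
contact_force: [0.5, 0.1, -0.7]
gripper_width: 0.673
grasp_force: 48.4
```

Call:
{"op": "servo_tool", "data": {
  "motion": [0,0,0.25,0,0,0,1,0,0,0.25,0,0,0,1,0,0,0,0,0,0,1]
}}

```text
t: 23.8
eef_pos: [0.437, -0.1917, 0.1034]
tool_rot: [-0.0, 0.999, 0.05, -0.0]
contact_force: [0.2, -0.8, -0.5]
gripper_width: 0.672
grasp_force: 48.4
```

```bash
python3 st.py
```

```text
[ 0.4369943  -0.19171764  0.10342743] yaw 0.10086421534468797 [-0.00088308  0.0003127 ] [ 0.22864167 -0.83562583 -0.45829588]
to go tool mm [2.19158821e-01 9.17103527e-03 1.50272514e+01]
```

Call:
{"op": "servo_tool", "data": {
  "motion": [0.01,0,0.25,0,0,0,1,0,0,0.25,0,0,0,1,0,0,0,0,0,0,1]
}}

```text
t: 24.18
eef_pos: [0.4372, -0.1917, 0.0934]
tool_rot: [-0.0, 0.999, 0.05, -0.0]
contact_force: [-0.3, -0.3, -0.9]
gripper_width: 0.677
grasp_force: 48.4
```

Call:
{"op": "servo_tool", "data": {
  "motion": [0,0,0.15,0,0,0,1,0,0,0,0,0,0,1]
}}

```text
t: 24.42
eef_pos: [0.4374, -0.1918, 0.0907]
tool_rot: [-0.0, 0.999, 0.05, -0.0]
contact_force: [-0.3, 0.3, -1.2]
gripper_width: 0.673
grasp_force: 48.4
```

Call:
{"op": "servo_tool", "data": {
  "motion": [0,0,0.05,0,0,0,1,0,0,0,0,0,0,1]
}}

```text
t: 24.68
eef_pos: [0.4375, -0.1918, 0.0899]
tool_rot: [0.0, 0.999, 0.05, 0.0]
contact_force: [0.2, -0.0, -0.7]
gripper_width: 0.673
grasp_force: 48.4
```

Call:
{"op": "servo_tool", "data": {
  "motion": [0,0,0.06,0,0,0,1,0,0,0,0,0,0,1]
}}

```text
t: 24.92
eef_pos: [0.4375, -0.1918, 0.0887]
tool_rot: [0.0, 0.999, 0.05, 0.0]
contact_force: [-0.2, 0.4, -0.2]
gripper_width: 0.675
grasp_force: 48.4
```

Call:
{"op": "servo_tool", "data": {
  "motion": [0,0,0.06,0,0,0,1,0,0,0,0,0,0,1]
}}

```text
t: 25.18
eef_pos: [0.4375, -0.1918, 0.0885]
tool_rot: [0.0, 0.999, 0.05, -0.0]
contact_force: [-3.1, 1.3, 13.6]
gripper_width: 0.672
grasp_force: 50.8
```

Call:
{"op": "servo_tool", "data": {
  "motion": [0,0,-0.05,0,0,0,1,0,0,0,0,0,0,0.15,0,0,0,0,0,0,0.15,0,0,-0.2,0,0,0,0.15,0,0,-1,0,0,0,0.15]
}}

```text
t: 25.8
eef_pos: [0.4367, -0.1915, 0.1121]
tool_rot: [-0.001, 0.999, 0.05, -0.001]
contact_force: [-0.2, 0.8, -0.8]
gripper_width: 0.853
grasp_force: 0.0
```

Call:
{"op": "servo_tool", "data": {
  "motion": [0,0,-1,0,0,0,0.15,0,0,-1,0,0,0,0.15,0,0,-1,0,0,0,0.15,0,0,-1,0,0,0,0.15,0,0,0,0,0,0,0.15]
}}

```text
t: 26.42
eef_pos: [0.4383, -0.1921, 0.1938]
tool_rot: [0.001, 0.999, 0.05, 0.001]
contact_force: [-0.3, -0.3, 0.7]
gripper_width: 0.85
grasp_force: 0.0
```

```bash
python3 st.py
python3 - <<'E'
from h import *
im=snap('wrist','w10.png'); c=cal('wrist'); g=cv2.cvtColor(im,cv2.COLOR_RGB2GRAY)
F=np.array([.4959,-.18765])-R.from_euler('z',.101).as_matrix()[:2,:2]@[.05,-.03]; print('F',F)
M=R.from_euler('z',.101).as_matrix(); f=lambda x,y,z: np.r_[F,0]+M@[x,y,z]
px=proj('wrist',[f(.062,0,.023),f(.062,-.06,.023),f(-.078,-.06,.023),f(-.078,0,.023),f(.05,-.01,.046),f(.05,-.05,.046),f(.05,-.01,.023),f(.05,-.05,.023)],c).round(1);print(px.tolist())
x0,x1=int(px[:2,0].min())-16,int(px[:2,0].max())+16; y0=int(px[:2,1].min())-10
for r in range(y0,y0+60,2): print(r,x0,''.join('0123456789ABCDEF'[v>>4] for v in g[r,x0:x1]))
E
```

```text
[ 0.4382769  -0.19211     0.19383489] yaw 0.10063060596809376 [ 0.00296549 -0.00124346] [-0.25859454 -0.33239021  0.70406624]
to go tool mm [ -1.32817309  -0.67796036 105.43064105]
F [ 0.44312996 -0.1628443 ]
[[238.2, 124.5], [317.6, 124.6], [311.4, 287.4], [244.2, 287.3], [249.2, 143.4], [306.7, 143.5], [251.8, 140.7], [304.0, 140.8]]
114 222 AFFFEEEEEEEEEEEEEEEEEEEEEEEEEEEEEEEEEEEEEEEEEEEEFA8999999998999999999998999999999999999999999999998999999999999
116 222 3DFEEEEEEEEEEEEEEEEEEEEEEEEEEEEEEEEEEEEEEEEEEEEEFA8999999999999998999999999999989988989989999999999999899999899
118 222 FFFFFFEFEEFFEEEFFFFFFFFFFFFEEFFEFEEEFEEFEFEEEEEFA89999999999999999999999999999999999999999999999999999999999999
120 222 DDDDDDDDDDDDDDDDDDDDDDDDDDDDDDDDDDDDDDDDDDDDDDDD978878878878878878788788888887878787888887888888788888888878888
122 222 110111111111111111111111111000000001111111111111211111111111111111111111111111112111111111111111111111111111111
124 222 222222222222222221210000000000000000000011000000001110110000000100000110110111100011111001111111111011111111111
126 222 2222222221222213BDDDCDDDDCCCCCCCCC
[... 2137 characters left out ...]
111100FFFFFFFFFFFEDDDDDDDDDDDDDDDDDDDDDDDDDDDDDDDDDDDDDDDDDDDDDDDDDDDDDDDDDDDDDDDE821111111111111111
164 222 11111111111111100FFFFFFFFFFFECDDDDDDDDDDDDDDDDDDDDDDDDDDDDDCDDDDDDDDDDDDDDDDDDDDDDDDDDDDDDDDE811011111012111111
166 222 11011111111011100CFFFFFFEFDCDDDDDDDDDDDDDDDDDDDDDDDDDDDDDDDDDDDDDDDDDDDDDDDDDDDDDDDDDDDDDDDDE710111110110011111
168 222 111101101111111109DDDDDCDDDDDDDDDDDDDDDDCDDDDDDDDDDDDDDDDDDDDDDDDDDDDDDDDDDDDDDDDDDDDDDDDDDDE601111111111111111
170 222 111110111110110106DDDDDDCDDDDDDDDDDDDDDDDDDDDDDDDDDDDDDDDDDDDDDDDDDDDDDDDDDDDDDDDDDDDDDDDDDDE601111111111111111
172 222 111111011110111105DDDDDDDDDDDDDDDDDDDDDDDDDDDDDDDDDDDDDDDDDDDDDDDDDDDDDDDDDDDDDDDDDDDDDDDDDDE601111111111111111
```

Call:
{"op": "servo_tool", "data": {
  "motion": [0,0,-0.6,0,0,-1,1,0,0,-0.6,0,0,-1,1,0,0,-0.6,0,0,-1,1,0,0,-0.6,0,0,-1,1,0,0,-0.6,0,0,-1,1],
  "grip_force": 40
}}

```text
t: 27.1
eef_pos: [0.4369, -0.1916, 0.2517]
tool_rot: [-0.001, 0.91, 0.415, -0.001]
contact_force: [-0.9, -0.1, -0.4]
gripper_width: -0.0
grasp_force: 0.0
```

Call:
{"op": "servo_tool", "data": {
  "motion": [0,0,0,0,0,-1,1,0,0,0,0,0,-1,1,0,0,0,0,0,-1,1,0,0,0,0,0,-1,1,0,0,0,0,0,-1,1]
}}

```text
t: 27.72
eef_pos: [0.4369, -0.1917, 0.2513]
tool_rot: [-0.001, 0.695, 0.719, -0.0]
contact_force: [1.3, -0.8, 0.1]
gripper_width: -0.0
grasp_force: 0.0
```

Call:
{"op": "servo_tool", "data": {
  "motion": [0,0,0,0,0,-0.47,1,0,0,0,0,0,0,1]
}}

```text
t: 27.98
eef_pos: [0.437, -0.1917, 0.2515]
tool_rot: [-0.001, 0.671, 0.741, -0.0]
contact_force: [0.6, 0.1, -0.3]
gripper_width: -0.001
grasp_force: 0.0
```

```bash
cat > lv.py <<'E'
from h import *
import sys
y,z=map(float,sys.argv[1:3])
F=np.array([.4431,-.1628]);Y=.101;M=R.from_euler('z',Y).as_matrix()
o=bot.get_obs(); Rt=R.from_quat(np.roll(o['tool_rot'],-1)).as_matrix(); p=o['eef_pos']
print('file',(M.T@(p-np.r_[F,0])*1e3).round(1),'yaw-err',np.arctan2(Rt[1,0],Rt[0,0])-Y-np.pi/2,'F',o['contact_force'].round(1))
t=np.r_[F,0]+M@[.079,y/1e3,z/1e3]; print('tool move /20mm',(Rt.T@(t-p)/.02).round(2))
E
python3 lv.py 30 250
python3 - <<'E'
from h import *
# where is the open lever? image cols in wrist view
im=snap('wrist','w11.png'); c=cal('wrist'); g=cv2.cvtColor(im,cv2.COLOR_RGB2GRAY)
F=np.array([.4431,-.1628,0]);M=R.from_euler('z',.101).as_matrix()
P=[F+M@np.array([.079,(20+r*.362)/1e3,(41+r*.932)/1e3]) for r in(0,40,71,95)]
px=proj('wrist',P,c).round();print(px.tolist())
x0=int(px[:,0].mean())-45;y0=int(px[:,1].min())-24
for r in range(max(0,y0),min(420,int(px[:,1].max())+20),3): print(r,x0,''.join('0123456789ABCDEF'[v>>4] for v in g[r,x0:x0+90]))
E
```

```text
file [ -9.  -28.2 251.5] yaw-err -0.0013148540824106103 F [ 0.6  0.1 -0.3]
tool move /20mm [2.91 4.4  0.07]
[[375.0, 147.0], [391.0, 133.0], [408.0, 118.0], [425.0, 103.0]]
79 354 222222222222222222222222222222222222222211000010100000000000000000000000000100000000100000
82 354 222222222222222222222212222222222222112210100000000000010010100000000000000000000000000000
85 354 222222222222222222222222222221222222212220000000000000000000000000000000000010000000000000
88 354 222222222222222222212222212211222222222210101000000000000000000000000000000000000000000000
91 354 222221222222122222212222122222211222222110000000000000000000000000000000010000000000000000
94 354 222222222222222222212212222222222222222100000000000000010000000000000000001000000000000000
97 354 222222222222222222222211211121222221121100000000000000000000000000000000000010000010000100
100 354 222222222222101001001222222122222122111000001000000000000000045566666566665565430000101000
103 354 2222222222201100000122222222234455444438FFA00000000000000224678899999999999999987300000100
106 354 22222222222100000000122222234444444
[... 1335 characters left out ...]
0000000
148 354 DF6443322539FE553A87777777777A75554DFD0000000001000000000000000001000000000000000000000000
151 354 DF534444442DFD047AAAAAAAABBBB944536EFC0000000000000000000000000000000000000100000000001000
154 354 EEEEEB94432FECEDEEEEDEEEEBA9854434AFE60000000000000000000000010000000001000000000000000000
157 354 EEEEDDEEEEEDEDDDDDDDDDDDDDDEEEEC0000000000000000000001000000000000000000000000000000000000
160 354 EEEDDDDDEDDDDDDDDDDDDDDDDDEDDDE70011000001000000000000000000000001000000000000000000000000
163 354 EEEDDDDEEEEEEDDDDDDDDDDDDDDDDDD30012100000000000000000000000000010000000000000000001000000
166 354 EEDDDDE8245653EDDDDDDDDDDDEDDEC01110011100100010000000000000000000000000000001000000000000
```

Call:
{"op": "servo_tool", "data": {
  "motion": [0.58,0.88,0,0,0,0,1,0.58,0.88,0,0,0,0,1,0.58,0.88,0,0,0,0,1,0.58,0.88,0,0,0,0,1,0.58,0.88,0,0,0,0,1]
}}

```text
t: 28.65
eef_pos: [0.5195, -0.1248, 0.252]
tool_rot: [-0.0, 0.671, 0.741, -0.0]
contact_force: [-0.3, 0.8, 0.9]
gripper_width: 0.006
grasp_force: 0.0
```

Call:
{"op": "servo_tool", "data": {
  "motion": [0,0,0,0,0,0,1,0,0,0.9,0,0,0,1,0,0,0.9,0,0,0,1,0,0,0.9,0,0,0,1,0,0,0,0,0,0,1]
}}

```text
t: 29.28
eef_pos: [0.5178, -0.1254, 0.1964]
tool_rot: [-0.002, 0.671, 0.742, -0.001]
contact_force: [0.3, -0.8, 0.5]
gripper_width: 0.001
grasp_force: 0.0
```

```bash
python3 lv.py 30 197
python3 - <<'E'
import numpy as np
# corner path r=88, hinge (20,41), face offset 3.5, half width 11
for t in np.arange(1.2,-.01,-.1):
    y=20+88*np.cos(t)-3.5*np.sin(t)-11; z=41+88*np.sin(t)+3.5*np.cos(t)+73
    print(round(t,2),round(y,1),round(z,1))
E
```

```text
file [ 78.1  29.7 196.4] yaw-err -0.0007357789570854312 F [ 0.3 -0.8  0.5]
tool move /20mm [ 0.02  0.04 -0.03]
1.2 37.6 197.3
1.1 45.8 194.0
1.0 53.6 189.9
0.9 61.0 185.1
0.8 67.8 179.6
0.7 74.1 173.4
0.6 79.7 166.6
0.5 84.5 159.3
0.4 88.7 151.5
0.3 92.0 143.3
0.2 94.6 134.9
0.1 96.2 126.3
-0.0 97.0 117.5
```

Call:
{"op": "servo_tool", "data": {
  "motion": [0.2,0.02,0,0,0,0,1,0.2,0,0,0,0,0,1,0.2,0,0.08,0,0,0,1,0.2,0,0.08,0,0,0,1]
}}

```text
t: 29.78
eef_pos: [0.5185, -0.1095, 0.1959]
tool_rot: [0.001, 0.671, 0.742, 0.0]
contact_force: [-0.2, -1.8, 3.7]
gripper_width: 0.002
grasp_force: 1.6
```

Call:
{"op": "servo_tool", "data": {
  "motion": [0.2,0,0.1,0,0,0,1,0.2,0,0.1,0,0,0,1,0.19,0,0.12,0,0,0,1,0.19,0,0.12,0,0,0,1]
}}

```text
t: 30.28
eef_pos: [0.5169, -0.0936, 0.1868]
tool_rot: [0.0, 0.671, 0.742, 0.0]
contact_force: [0.5, -2.7, 6.7]
gripper_width: -0.0
grasp_force: 2.8
```

```bash
python3 lv.py 61 185.1
```

```text
file [ 80.4  61.4 186.8] yaw-err -0.0006175155012140277 F [ 0.5 -2.7  6.7]
tool move /20mm [-0.02 -0.07  0.08]
```

Call:
{"op": "servo_tool", "data": {
  "motion": [0.17,-0.02,0.15,0,0,0,1,0.17,-0.02,0.14,0,0,0,1,0.16,-0.02,0.15,0,0,0,1,0.16,0,0.16,0,0,0,1]
}}

```text
t: 30.78
eef_pos: [0.5153, -0.0804, 0.1754]
tool_rot: [0.001, 0.671, 0.742, 0.001]
contact_force: [1.7, -2.1, 9.1]
gripper_width: 0.005
grasp_force: 4.1
```

Call:
{"op": "servo_tool", "data": {
  "motion": [0.14,0,0.17,0,0,0,1,0.14,0,0.17,0,0,0,1,0.12,0,0.18,0,0,0,1,0.12,0,0.18,0,0,0,1]
}}

```text
t: 31.28
eef_pos: [0.5143, -0.0694, 0.1616]
tool_rot: [0.001, 0.671, 0.742, 0.001]
contact_force: [1.9, 0.3, 12.4]
gripper_width: 0.002
grasp_force: 5.3
```

```bash
python3 lv.py 84.5 159.3
```

```text
file [ 80.2  85.7 161.6] yaw-err -9.541410080915469e-06 F [ 1.9  0.3 12.4]
tool move /20mm [-0.06 -0.06  0.12]
```

Call:
{"op": "servo_tool", "data": {
  "motion": [0.09,-0.02,0.2,0,0,0,1,0.09,-0.02,0.2,0,0,0,1,0.07,0,0.2,0,0,0,1,0.07,0,0.2,0,0,0,1]
}}

```text
t: 31.78
eef_pos: [0.5134, -0.0616, 0.1459]
tool_rot: [0.001, 0.67, 0.742, 0.002]
contact_force: [0.9, 4.7, 13.9]
gripper_width: 0.001
grasp_force: 5.9
```

Call:
{"op": "servo_tool", "data": {
  "motion": [0.06,0,0.21,0,0,0,1,0.06,0,0.21,0,0,0,1,0.04,0,0.2,0,0,0,1,0.03,0,0.2,0,0,0,1]
}}

```text
t: 32.28
eef_pos: [0.5127, -0.0575, 0.1291]
tool_rot: [0.001, 0.67, 0.742, 0.003]
contact_force: [2.1, 4.4, 7.7]
gripper_width: -0.0
grasp_force: 3.6
```

```bash
python3 lv.py 97 117.5
```

```text
file [ 79.9  97.8 129.1] yaw-err 0.0016465149892777031 F [2.1 4.4 7.7]
tool move /20mm [-0.04 -0.05  0.58]
```

Call:
{"op": "servo_tool", "data": {
  "motion": [-0.02,-0.02,0.15,0,0,0,1,-0.02,0,0.15,0,0,0,1,0,0,0,0,0,0,1]
}}

```text
t: 32.65
eef_pos: [0.5101, -0.0609, 0.1215]
tool_rot: [-0.001, 0.671, 0.742, -0.0]
contact_force: [0.8, 0.4, 1.0]
gripper_width: -0.002
grasp_force: 0.4
```

Call:
{"op": "servo_tool", "data": {
  "motion": [0,0,0.1,0,0,0,1,0,0,0,0,0,0,1]
}}

```text
t: 32.9
eef_pos: [0.5101, -0.0615, 0.1196]
tool_rot: [-0.0, 0.671, 0.742, -0.001]
contact_force: [0.2, -0.3, 0.2]
gripper_width: 0.002
grasp_force: 0.0
```

Call:
{"op": "servo_tool", "data": {
  "motion": [0,0,0.08,0,0,0,1,0,0,0,0,0,0,1]
}}

```text
t: 33.15
eef_pos: [0.5105, -0.0613, 0.1183]
tool_rot: [-0.0, 0.671, 0.742, -0.0]
contact_force: [-0.3, 0.3, 0.2]
gripper_width: -0.001
grasp_force: 0.0
```

Call:
{"op": "servo_tool", "data": {
  "motion": [0,0,0.06,0,0,0,1,0,0,0,0,0,0,1]
}}

```text
t: 33.4
eef_pos: [0.5108, -0.0612, 0.1175]
tool_rot: [0.0, 0.671, 0.742, -0.0]
contact_force: [0.0, -0.6, 1.4]
gripper_width: -0.005
grasp_force: 1.2
```

Call:
{"op": "servo_tool", "data": {
  "motion": [0,0,0.06,0,0,0,1,0,0,0,0,0,0,1]
}}

```text
t: 33.65
eef_pos: [0.5109, -0.0612, 0.117]
tool_rot: [0.0, 0.671, 0.742, -0.0]
contact_force: [-3.0, -0.3, 13.7]
gripper_width: 0.002
grasp_force: 6.4
```

Call:
{"op": "servo_tool", "data": {
  "motion": [0,0,-0.5,0,0,0,1,0,0,-1,0,0,0,1,0,0,-1,0,0,0,1,0,0,-1,0,0,0,1,0,0,-1,0,0,0,1]
}}

```text
t: 34.28
eef_pos: [0.5107, -0.0611, 0.2069]
tool_rot: [-0.0, 0.671, 0.742, 0.0]
contact_force: [-0.3, -0.1, -0.3]
gripper_width: -0.002
grasp_force: 0.0
```

Call:
{"op": "servo_tool", "data": {
  "motion": [-1,-1,-1,0,0,0,1,-1,-1,-1,0,0,0,1,-1,-1,-1,0,0,0,1,-0.6,-0.3,-0.3,0,0,0,1,0,0,0,0,0,0,1]
}}

```text
t: 34.9
eef_pos: [0.4521, -0.1404, 0.2727]
tool_rot: [0.001, 0.672, 0.741, 0.0]
contact_force: [-0.0, -0.5, -0.3]
gripper_width: -0.002
grasp_force: 0.0
```

Run:
```python
from h import *
o=bot.get_obs();print(o['eef_pos'],o['t'])
im=snap('wrist','w12.png'); c=cal('wrist'); g=cv2.cvtColor(im,cv2.COLOR_RGB2GRAY)
F=np.array([.4431,-.1628,0]);M=R.from_euler('z',.101).as_matrix(); f=lambda x,y,z:F+M@np.array([x,y,z])/1e3
px=proj('wrist',[f(79,20,44.5),f(79,91,44.5),f(79,115,44.5),f(62,0,23),f(62,-60,23),f(-78,-60,23),f(-78,0,23),f(50,-10,50),f(50,-50,50)],c).round();print(px.tolist())
x0=int(px[:,0].min())-10;y0=max(0,int(px[:,1].min())-12)
for r in range(y0,min(300,int(px[:,1].max())+12),3): print(r,x0,''.join('0123456789ABCDEF'[v>>4] for v in g[r,x0:int(px[:,0].max())+22:2]))
```

```text
[ 0.45208709 -0.14042188  0.27267461] 34.9
[[344.0, 196.0], [349.0, 122.0], [351.0, 95.0], [324.0, 208.0], [321.0, 258.0], [200.0, 258.0], [195.0, 208.0], [315.0, 226.0], [314.0, 261.0]]
83 185 FFFFFFFFFFFFFFFFFFFFFFFFFFFFF80000000000000000000000001000000000000000000000000001000000000000
86 185 FFFFFFFFFFFFFFFFFFFFFFFFFFFFF80000000000000000000000011000100000000000000000000000000100000000
89 185 FFFFFFFFFFFFFFFFFFFFFFFFFFFFF40010000000000000000000000000000000000000100000000000000100000000
92 185 FFFFFFFFFFFFFFFFFFFFFFFFFFFFF00000100000000000000000000100000000000000000000000000000000101100
95 185 FFFFFFFFFFFFFFFFFFFFFFFFFFFFF00000000000000000000000000100001000000000000000100088899980000000
98 185 FFFFFFFFFFFFFFFFFFFFFFFFFFFFF0000000000000000000000000000100000000000000000000068BAA9970000000
101 185 999988888777776655544444443450001010100000110011001100001001000110111010010100169BAA9970010000
104 185 333333333333333333322323323333332323323232323322222322222222233233232222222222069AAA9962221000
107 185 332333333333323322323233233232222232222223223222222222222232222222222222222223039AAAA94
[... 4972 characters left out ...]
CCCCCCCCCCCCCCCCCCCCCCCCCCCCAAABAAAAAAAAACCCCCCCCC755CCCB3988723568888890001000000
257 185 1111000177777777777777777777777777777777555551003555567777777774668764776577688989861000000000
260 185 0100101111101101011111011011111011100100555551003555550111110110567999997787888889840000000010
263 185 2221111112122112122211111122121111111110555551002555550111101111110006988843788889820000000000
266 185 1222111122111221121221112221121112000101555551002555551101011211110007888544388889910000000000
269 185 1121212121111211111121211211111110011113554550002555551101101212112217888887888889900000000000
272 185 1121111221111211112211111112111211111015555450001555552101110111111218AAAAA9866565610000110000
```

```bash
python3 -c "
from station import bot
print(bot.hand_in())"
```

```text
the job is handed in; nothing more can be done
None
```

The job is handed in after about 35 s of the 72 s: the rings were opened, the card is threaded flat on the posts, and the lever snapped home with no reading over about 15 N; no verdict was returned.

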